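# Offer a sleeved socket up to a wheel nut

## Task

Pick the tall sleeved wheel-nut socket out of the low cardboard carton, carry it over the tool case to the wheel hub, and stop with it upright and centred over the hub's only nut, its open lower end hovering about one centimetre above the nut without touching, so that the fit can be judged by eye. Its plastic sleeve is thin, so grip it lightly, no more than about 40 N; do not knock the case or the hub, and leave the other sockets and tools where they are. Finish while still holding the socket there, motionless in the gripper.

Things in the scene. Friction and masses are not known exactly. Their poses are not given: they have to be found in the camera images.
- wheel_socket_mid (a point): centre (on the axis, half-way up) of the wheel-nut socket: an upright tube 34 mm in diameter and 84 mm tall in a thin black plastic sleeve, with a 29 mm steel collar as its top 8 mm; the tallest of the three sockets standing in the carton. Its open end (bore about 25 mm) is underneath, 42 mm below this point. Its z axis points up. Rigid, about 0.28 kg
- wheel_socket: the same wheel-nut socket; origin on its axis at the open lower end, z up along the axis
- carton: fixed low open-topped cardboard carton in which the three sockets stand in a row; outside 200 mm along its x, 270 mm along its y, walls 70 mm high and 5 mm thick, floor 5 mm thick. Origin: centre of its underside. The sockets stand about 80 mm apart along its y axis, within 10 mm of the centre line, so there is more room for fingers along its x axis
- fat_socket: plain steel socket, 46 mm in diameter, 52 mm tall, standing in the carton; origin: centre of its underside. Leave it
- short_socket: plain dark steel socket, 36 mm in diameter, 40 mm tall, standing in the carton; origin: centre of its underside. Leave it
- case: fixed red steel tool case standing on edge between the carton and the hub: 270 mm along its x, 62 mm along its y, 138 mm tall with its handle. Origin: centre of its underside
- hub: fixed steel wheel hub lying on a wooden block, with its round flange (140 mm in diameter, top face at a height of 72 mm) facing up; centre boss 58 mm in diameter to a height of 90 mm; five places on a 100 mm circle, four with bare studs (12 mm in diameter, up to 100 mm high) and one with the wheel nut. Origin: centre of its underside; the nut lies along its x axis, 50 mm out
- nut_top (a point): centre of the top of the hub's only nut, 106 mm above the table; the nut is an upright 21 mm hexagon with a small dome
- ratchet: ratchet handle about 270 mm long and 38 mm high, lying at the back of the table; leave it
- wrench: spanner 200 mm long lying flat near the robot; leave it
- screwdriver: screwdriver lying near the robot; leave it
- impact_wrench: air impact wrench lying on its side at the back of the table, about 170 by 200 mm, 62 mm high; leave it
- oil_can: grey can 60 mm in diameter, 130 mm tall, at the back of the table; leave it
Not all that is in view belongs to the job. Leave any yellow look-alike of the hub alone.

How it is judged:
By the outcome, as a careful person would: the job done as asked, in the order asked, and still so for the second after the job is handed in, while the arm keeps its last pose, push and grip.
It also fails if it takes over 48 s, if anything falls off the work surface, if the arm or the gripper's body presses on something with over 40 N, if the wrist force passes 120 N, or if a joint passes its speed limit or range.

## Robot

A 7-joint arm with a two-finger parallel gripper is mounted at the origin on the work surface. World frame = base frame: x ahead of the robot, y to its left, z up, the work surface at z = 0. Lengths are in m, angles in rad, forces in N, time in s.
With the tool pointing down it reaches from about 0.4 to 0.85 m from the base axis. Payload 4.5 kg.
Tool frame: the origin (TCP) lies midway between the tips of the shut fingers; the grasp point (between the pads) lies 19 mm behind it; z points along the fingers, y is the direction in which the jaws open and shut (so a half turn about z gives the same grasp; the last joint's range is limited). The gripper opens to 88 mm and grips with 3 to 60 N. Pads are 18 mm wide; open, the fingers measure 123 mm over their backs; the gripper's body (75 mm by 187 mm) begins 45 mm behind the grasp point.
Start: joints at [-1.258, 0.689, -0.195, 1.565, 0.157, 0.902, -0.215], TCP at [0.172, 0.601, 0.239] pointing down, gripper open.
Joint ranges: [-3.01, 3.01], [-0.46, 2.08], [-1.47, 1.51], [0.13, 2.56], [-1, 4.14], [0.04, 2.09], [-2.66, 2.66]. Speed limits (rad/s): [2.57, 2.57, 3.14, 3.14, 3.14, 3.14, 3.14].

## Interface

Orientations are given as a unit quaternion [x, y, z, w].
In Python, from plant import get_state, snapshot, finish_job, regions_of gives the robot as it stands.
- The arm moves only by the tool send_rows, never from a script. Its argument "series" is a list of rows, each an object of numbers: "grip": the opening, from 0 (shut) to 1 (fully open); "dx", "dy", "dz": the shift along the tool's x, y, z in mm; "turn": the turn about the tool's z in rad. A call has 1 to 20 rows; each row shifts and turns the commanded pose from where the row before left it, along the tool's axes as they then stand; what a row does not reach is not made up. A row lasts 1/10 s, in which the tool goes at most 50 mm and 8.59 degrees, less where a joint would pass 70% of its speed; a pose out of reach is approached as far as the arm can. A call is refused whole if a number of a shift passes 50 or a number of a turn 0.15, either way. A call with a gripper value outside its range is refused whole. The fingers move at their own pace and stop on an object; "force" is the grip in N (left out, the last holds). Time passes only in rows, so rows that do not move let the fingers close. It gives the time, the measured TCP pose, the force and the opening at its end, in the units of the state.
- get_state(): the state, without advancing time (a new reading comes with each control period).
- snapshot(name): name is "side" or "top"; returns a dict with "img" (400x640x3 uint8, red, green, blue), "depth" (400x640 float32, m along the optical axis (not along the pixel's ray), 0 where there is no reading), "fov_y" (degrees; the focal length in pixels is half the picture's height over the tangent of half this angle, whatever the lens; pixels are square), "cx", "cy" (the principal point, pixels), "R" (3x3) and "t" (3): a world point X has camera coordinates R X + t. Camera axes: x right, y down, z forward; pixel columns grow to the right and rows downward; lengths in m; the calibration is good to about 2 mm. A picture is of the moment at which its call begins.
- finish_job(): hands the job in, once; it reports no verdict.
Trained networks look in a picture, given as the dict that the camera call returned (one of the last four; its "shot" number tells which), for a name from the list of things; names that differ only in an ending like _2 or _b are one class to them, and where a whole thing is asked for, a point or a joint stands for the part that bears it (a point fixed in the world has none). Each returns a list of dicts, best first, with "score" (0 to 1); they miss things now and then, are a little off and sometimes report something else, mostly with a low value. They report only what shows in the picture. A call takes as long as a camera call. They do not tell look-alikes from the thing itself.
- regions_of(picture, target): "pixels" (400x640 bool, what is visible of it) and "extent" ([left, top, right, bottom] in pixels, round what is visible of it).
The state is a dict: "clock": time; "q": joint angles; "qd": joint speeds; "joint_torque": joint torques, N m; "tool_pos": TCP position; "eef_rot": TCP orientation; "contact_force": force on the tool from outside, world axes, zero at the start; "moment": the same for the moment, N m; "opening": opening from 0.0 (shut) to 1.0 (fully open).
Only numpy, scipy, OpenCV 4.12 (cv2) and the standard library are available. Lean on these libraries where they do the work, as an engineer would, in place of code of your own. Each camera call takes 0.05 s, during which the arm holds its last target.

## Working session

There is one attempt and no reset: what is moved stays moved. The work goes in short steps, Python scripts to look and compute and a tool call to move; the robot and the scene stay as the last step left them, time stands still between calls to the robot, and variables do not carry over. Pictures are saved under pics/ and viewed, and the job is handed in when it is done.

Besides the shell and the picture viewer there is one more tool, called after "Request:" by a JSON object that holds its "fn" and its "kwargs", one argument or row to a line. send_rows: Moves the arm, as the interface text tells. Its arguments: {"type":"object","properties":{"series":{"type":"array","items":{"type":"object","properties":{"grip":{"type":"number"},"dx":{"type":"number"},"dy":{"type":"number"},"dz":{"type":"number"},"turn":{"type":"number"}}}},"force":{"type":"number"}},"required":["series"]}

```bash
mkdir -p pics; ls; cat > h.py <<'E'
import numpy as np, cv2
from plant import *
def K(s):
    f=s["img"].shape[0]/2/np.tan(np.radians(s["fov_y"])/2); return f,s["cx"],s["cy"]
def cloud(s):
    f,cx,cy=K(s); d=s["depth"]; v,u=np.mgrid[:d.shape[0],:d.shape[1]]
    P=np.stack([(u-cx)/f*d,(v-cy)/f*d,d],-1)
    W=(P-s["t"])@s["R"]; W[d<=0]=np.nan
    return W
def proj(s,X):
    f,cx,cy=K(s); c=np.asarray(s["R"])@np.asarray(X)+s["t"]; return f*c[0]/c[2]+cx,f*c[1]/c[2]+cy
def save(n,im): cv2.imwrite("pics/"+n,im[:,:,::-1])
E
python3 - <<'E'
from h import *
st=get_state(); print({k:np.round(v,3) for k,v in st.items()})
for n in("side","top"):
    s=snapshot(n); save(n+"1.png",s["img"]); np.savez(n+"1.npz",**s); 
    print(n,s["fov_y"],s["cx"],s["cy"],np.round(s["R"],3).tolist(),np.round(s["t"],3),{k for k in s})
    W=cloud(s)
    for t in("wheel_socket","fat_socket","short_socket","hub","nut_top","case","carton"):
        for r in regions_of(s,t)[:3]:
            p=W[r["pixels"]]; 
            print(t,round(r["score"],2),np.round(r["extent"]),np.round(np.nanmedian(p,0),3),np.round(np.nanpercentile(p,2,axis=0),3),np.round(np.nanpercentile(p,98,axis=0),3))
E
```

```text
pics
{'clock': np.float64(0.0), 'q': array([-1.258,  0.69 , -0.194,  1.566,  0.157,  0.903, -0.215]), 'qd': array([ 0.002, -0.   ,  0.   ,  0.001, -0.001,  0.001, -0.001]), 'joint_torque': array([-0.0000e+00, -5.2756e+01, -1.2670e+00, -1.5343e+01, -5.3000e-02,
        7.0000e-03,  0.0000e+00]), 'tool_pos': array([0.172, 0.6  , 0.238]), 'eef_rot': array([ 0.139,  0.99 , -0.001, -0.   ]), 'contact_force': array([-0.79 , -0.131, -0.195]), 'moment': array([-0.044, -0.023, -0.009]), 'opening': np.float64(0.999)}
side 48.94732012409311 317.1435005936702 203.46701726499705 [[0.947, -0.321, 0.006], [-0.148, -0.452, -0.88], [0.285, 0.832, -0.475]] [-0.522  0.19   1.052] {'R', 'cy', 'cx', 'depth', 't', 'img', 'shot', 'fov_y'}
wheel_socket 0.74 [340. 243. 355. 284.] [ 0.563 -0.18   0.057] [ 0.551 -0.187  0.007] [ 0.585 -0.151  0.093]
fat_socket 0.78 [350. 300. 375. 318.] [ 0.53  -0.338  0.058] [ 0.513 -0.351  0.036] [ 0.552 -0.315  0.061]
short_socket 0.59 [347. 281. 366. 305.] [ 0.551 -0.262  0.035] [ 0.539 -0.27   0.009] [ 0.571 -0.24   0.05 ]
hub 0.83 [258. 164. 312. 206.] [0.51  0.238 0.072
[... 1208 characters left out ...]
447 0.191 0.012] [0.585 0.326 0.102]
hub 0.81 [177. 248. 228. 295.] [0.282 0.43  0.072] [0.219 0.371 0.013] [0.349 0.499 0.102]
hub 0.72 [238. 178. 284. 226.] [0.513 0.258 0.072] [0.451 0.191 0.005] [0.585 0.328 0.102]
nut_top 0.95 [176. 246. 229. 297.] [0.282 0.43  0.072] [0.217 0.371 0.011] [0.351 0.499 0.102]
nut_top 0.82 [238. 182. 281. 227.] [0.513 0.258 0.072] [0.446 0.192 0.001] [0.588 0.324 0.102]
case 0.8 [326. 155. 345. 238.] [ 0.53  -0.004  0.125] [ 0.404 -0.037  0.031] [0.665 0.028 0.136]
carton 0.6 [362. 161. 450. 235.] [ 0.554 -0.257  0.006] [ 0.442 -0.387 -0.001] [ 0.659 -0.112  0.071]
carton 0.6 [255. 100. 315. 149.] [0.774 0.141 0.042] [0.734 0.093 0.   ] [0.882 0.277 0.064]
```

```bash
python3 - <<'E'
from h import *
a=np.load("side1.npz");b=np.load("top1.npz")
def crop(s,x0,y0,x1,y1,k): return cv2.resize(s["img"][y0:y1,x0:x1],None,fx=k,fy=k,interpolation=cv2.INTER_CUBIC)
save("c1.png",np.vstack([crop(a,160,140,440,350,2.8)])) 
save("c2.png",np.vstack([crop(b,160,90,460,310,2.6)]))
h1=crop(b,230,170,290,235,6);h2=crop(b,170,242,235,302,6);h3=crop(a,250,160,320,212,5)
H=np.zeros((580,800,3),np.uint8)
for im,(x,y) in((h1,(0,0)),(h2,(365,0))): H[y:y+min(im.shape[0],580-y),x:x+im.shape[1]]=im[:580-y]
save("c3.png",H)
save("c4.png",np.hstack([crop(a,330,225,400,335,5),h3[:, :]] if False else [crop(a,330,230,385,325,6)]))
E
```

```text
(no output)
```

View pics/side1.png

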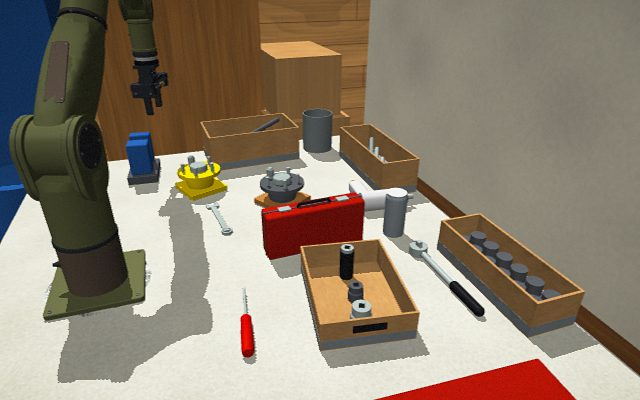

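View pics/c2.png

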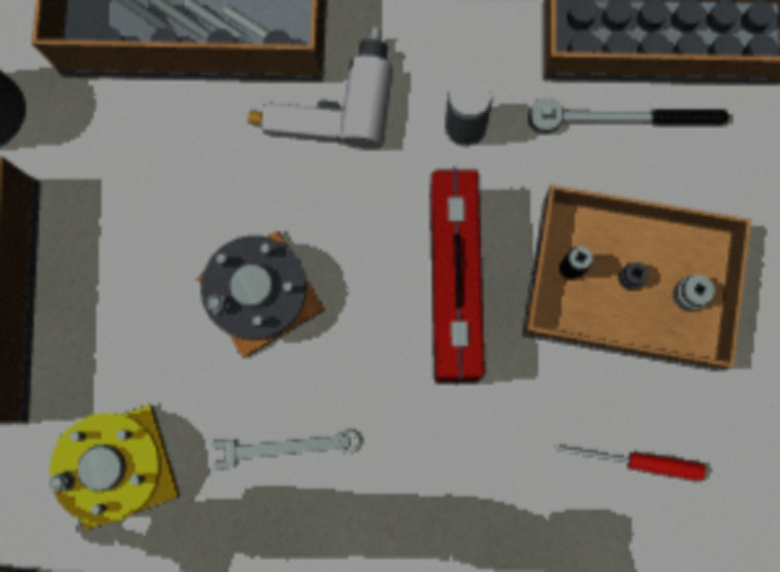

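View pics/c3.png

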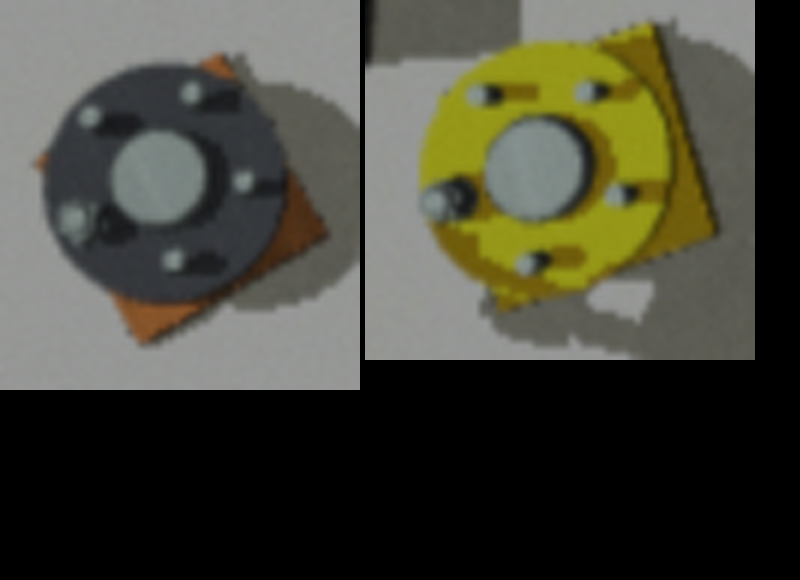

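View pics/c4.png

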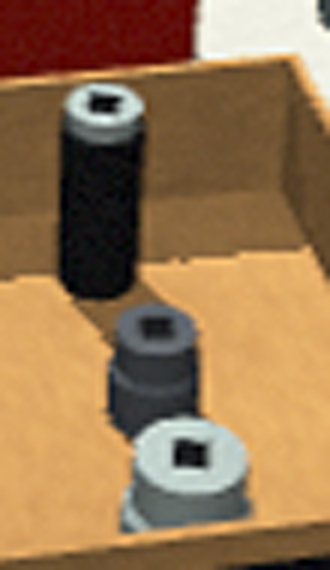

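```bash
python3 - <<'E'
from h import *
S=[("side",np.load("side1.npz")),("top",np.load("top1.npz"))]
def ray(s,u,v,z):
    f,cx,cy=K(s); d=s["R"].T@np.array([(u-cx)/f,(v-cy)/f,1]); c=-s["R"].T@s["t"]; return c+d*(z-c[2])/d[2]
for n,s in S:
    W=cloud(s); 
    def box(c,r,z0,z1):
        return (np.hypot(W[...,0]-c[0],W[...,1]-c[1])<r)&(W[...,2]>z0)&(W[...,2]<z1)
    def rep(nm,m):
        v,u=np.nonzero(m); p=W[m]; 
        print(n,nm,len(p),"px",u.mean().round(1),v.mean().round(1),"med",np.nanmean(p,0).round(4),"mid",((p.min(0)+p.max(0))/2).round(4),"ext",np.ptp(p,axis=0).round(3))
    rep("collar top",box((.563,-.17),.03,.0865,.1))
    rep("collar",box((.563,-.17),.03,.08,.1))
    rep("short",box((.55,-.25),.03,.037,.06)); rep("fat",box((.53,-.325),.035,.05,.08))
    rep("boss",box((.513,.258),.04,.086,.096))
    fl=box((.513,.258),.09,.068,.077); rep("flange",fl)
    hi=box((.513,.258),.09,.0955,.12)
    nc,l,st,ce=cv2.connectedComponentsWithStats(hi.astype(np.uint8),connectivity=8)
    for i in range(1,nc):
        m=l==i; p=W[m]; print("  hi",m.sum(),ce[i].round(1),p.mean(0).round(4),p[:,2].max().round(4),"ray106",ray(s,*ce[i],.106).round(4))
    # carton walls rim
    m=(W[...,2]>.064)&(W[...,2]<.076)&(W[...,0]>.4)&(W[...,0]<.7)&(W[...,1]>-.42)&(W[...,1]<-.08)
    print(" rim rect",cv2.minAreaRect(W[m][:,:2].astype(np.float32)))
    m=(W[...,2]>.1)&(W[...,2]<.15)&(W[...,0]>.35)&(W[...,0]<.7)&(W[...,1]>-.08)&(W[...,1]<.08)
    print(" case",cv2.minAreaRect(W[m][:,:2].astype(np.float32)),W[m][:,2].max())
    # pixels of candidate nut hand
print("top nut hand",ray(S[1][1],242.5,206.7,.106))
E
```

```text
side collar top 93 px 347.1 247.8 med [ 0.5666 -0.1707  0.091 ] mid [ 0.5681 -0.1689  0.0902] ext [0.03  0.03  0.007]
side collar 135 px 347.3 249.3 med [ 0.5661 -0.1732  0.0885] mid [ 0.5676 -0.17    0.0868] ext [0.032 0.032 0.014]
side short 137 px 355.7 286.3 med [ 0.5544 -0.2558  0.0456] mid [ 0.5565 -0.2535  0.044 ] ext [0.03  0.031 0.014]
side fat 257 px 361.5 307.3 med [ 0.5326 -0.3355  0.0581] mid [ 0.5338 -0.3331  0.0565] ext [0.039 0.04  0.013]
side boss 136 px 280.5 176.8 med [0.5173 0.2591 0.0915] mid [0.5124 0.2647 0.0911] ext [0.069 0.063 0.009]
side flange 457 px 282.3 184.9 med [0.5169 0.2373 0.0736] mid [0.5211 0.2589 0.0725] ext [0.138 0.142 0.009]
  hi 35 [270.1 169.6] [0.4939 0.2987 0.1023] 0.1088 ray106 [0.4922 0.2906 0.106 ]
  hi 9 [288. 168.] [0.5524 0.2974 0.1004] 0.1023 ray106 [0.5491 0.285  0.106 ]
  hi 12 [297.4 174.2] [0.5675 0.242  0.1003] 0.1024 ray106 [0.5641 0.23   0.106 ]
  hi 11 [267.4 177.9] [0.4725 0.2444 0.1004] 0.1038 ray106 [0.4701 0.2326 0.106 ]
  hi 12 [284.7 180.5] [0.5179 0.2098 0.1006] 0.1037 ray106 [0.5151 0.1987 0.106 ]
 rim rect ((0.5507
[... 977 characters left out ...]
6 ]
  hi 9 [244.7 189.1] [0.5524 0.3012 0.1008] 0.106 ray106 [0.5514 0.3    0.106 ]
  hi 9 [270.3 199.9] [0.5178 0.2127 0.0994] 0.1032 ray106 [0.5168 0.2117 0.106 ]
  hi 1 [257. 200.] [0.5168 0.258  0.097 ] 0.097 ray106 [0.5153 0.2564 0.106 ]
  hi 34 [242.5 206.3] [0.4933 0.3042 0.1035] 0.1095 ray106 [0.4929 0.3036 0.106 ]
  hi 11 [258.4 213.1] [0.4722 0.2505 0.0995] 0.103 ray106 [0.4714 0.2494 0.106 ]
 rim rect ((0.5506261587142944, -0.249118372797966), (0.2715223431587219, 0.20183131098747253), 81.42231750488281)
 case ((0.5383853912353516, -0.004948325455188751), (0.2717668116092682, 0.061961829662323), 2.342207431793213) 0.14089254933657755
top nut hand [0.49156038 0.30352434 0.106     ]
```

Candidates for the socket in the side view: tall black sleeved one with a bright collar (347,262); short dark socket (356,291); fat steel socket (361,308); and the similar dark sockets in the far tray (~480-550,240-295). The description (tallest, sleeved, 29 mm collar, top at about 90 mm) fits (347,262), and the crop confirms it. Of the hubs, the dark one on wood at (284,184) is the target and the yellow one at (200,176) is the look-alike. The nut shows at (242,206) in the top view.

Request:
{"fn": "send_rows", "kwargs": {
  "series": [
    {"grip": 1, "dx": -15, "dy": -16},
    {"dx": -30, "dy": -32},
    {"dx": -30, "dy": -32},
    {"dx": -30, "dy": -32},
    {"dx": -30, "dy": -32},
    {"dx": -30, "dy": -32},
    {"dx": -30, "dy": -32},
    {"dx": -30, "dy": -32},
    {"dx": -30, "dy": -32},
    {"dx": -30, "dy": -32},
    {"dx": -30, "dy": -32},
    {"dx": -30, "dy": -32},
    {"dx": -30, "dy": -32},
    {"dx": -30, "dy": -32},
    {"dx": -30, "dy": -32},
    {"dx": -30, "dy": -32},
    {"dx": -30, "dy": -32},
    {"dx": -30, "dy": -32},
    {"dx": -30, "dy": -32},
    {"dx": -30, "dy": -32}
  ],
  "force": 25
}}

```text
schema error: expected keys grip, dx, dy, dz, turn
```

Request:
{"fn": "send_rows", "kwargs": {
  "series": [
    {"turn": 0.145},
    {"turn": 0.145},
    {"turn": 0.145},
    {"turn": 0.145},
    {"turn": 0.145},
    {"turn": 0.145},
    {"turn": 0.145},
    {"turn": 0.145},
    {"turn": 0.145},
    {"turn": 0.145},
    {}
  ]
}}

```text
schema error: expected keys grip, dx, dy, dz, turn
```

All keys are required in each row.

Request:
{"fn": "send_rows", "kwargs": {
  "series": [
    {"grip": 1, "dx": -15, "dy": -16, "dz": 0, "turn": 0},
    {"grip": 1, "dx": -30, "dy": -32, "dz": 0, "turn": 0},
    {"grip": 1, "dx": -30, "dy": -32, "dz": 0, "turn": 0},
    {"grip": 1, "dx": -30, "dy": -32, "dz": 0, "turn": 0},
    {"grip": 1, "dx": -30, "dy": -32, "dz": 0, "turn": 0},
    {"grip": 1, "dx": -30, "dy": -32, "dz": 0, "turn": 0},
    {"grip": 1, "dx": -30, "dy": -32, "dz": 0, "turn": 0},
    {"grip": 1, "dx": -30, "dy": -32, "dz": 0, "turn": 0},
    {"grip": 1, "dx": -30, "dy": -32, "dz": 0, "turn": 0},
    {"grip": 1, "dx": -30, "dy": -32, "dz": 0, "turn": 0}
  ],
  "force": 25
}}

```text
clock: 1.8
tool_pos: [0.3631, 0.2288, 0.239]
eef_rot: [0.139, 0.99, 0.0, 0.0]
contact_force: [0.6, 0.6, 0.1]
opening: 0.996
```

Request:
{"fn": "send_rows", "kwargs": {
  "series": [
    {"grip": 1, "dx": -30, "dy": -32, "dz": 0, "turn": 0},
    {"grip": 1, "dx": -30, "dy": -32, "dz": 0, "turn": 0},
    {"grip": 1, "dx": -30, "dy": -32, "dz": 0, "turn": 0},
    {"grip": 1, "dx": -30, "dy": -32, "dz": 0, "turn": 0},
    {"grip": 1, "dx": -30, "dy": -32, "dz": 0, "turn": 0},
    {"grip": 1, "dx": -30, "dy": -32, "dz": 0, "turn": 0},
    {"grip": 1, "dx": -30, "dy": -32, "dz": 0, "turn": 0},
    {"grip": 1, "dx": -30, "dy": -32, "dz": 0, "turn": 0},
    {"grip": 1, "dx": -30, "dy": -32, "dz": 0, "turn": 0},
    {"grip": 1, "dx": -20, "dy": -20, "dz": 0, "turn": 0}
  ]
}}

```text
clock: 2.8
tool_pos: [0.5572, -0.1499, 0.2387]
eef_rot: [0.141, 0.99, -0.001, 0.001]
contact_force: [-0.2, 0.3, -0.5]
opening: 0.997
```

Request:
{"fn": "send_rows", "kwargs": {
  "series": [
    {"grip": 1, "dx": 0, "dy": 0, "dz": 0, "turn": 0.145},
    {"grip": 1, "dx": 0, "dy": 0, "dz": 0, "turn": 0.145},
    {"grip": 1, "dx": 0, "dy": 0, "dz": 0, "turn": 0.145},
    {"grip": 1, "dx": 0, "dy": 0, "dz": 0, "turn": 0.145},
    {"grip": 1, "dx": 0, "dy": 0, "dz": 0, "turn": 0.145},
    {"grip": 1, "dx": 0, "dy": 0, "dz": 0, "turn": 0.145},
    {"grip": 1, "dx": 0, "dy": 0, "dz": 0, "turn": 0.145},
    {"grip": 1, "dx": 0, "dy": 0, "dz": 0, "turn": 0.145},
    {"grip": 1, "dx": 0, "dy": 0, "dz": 0, "turn": 0.145},
    {"grip": 1, "dx": 0, "dy": 0, "dz": 0, "turn": 0.145},
    {"grip": 1, "dx": 0, "dy": 0, "dz": 0, "turn": 0},
    {"grip": 1, "dx": 0, "dy": 0, "dz": 0, "turn": 0}
  ]
}}

```text
clock: 4.0
tool_pos: [0.5564, -0.1455, 0.2387]
eef_rot: [0.759, 0.651, -0.0, 0.0]
contact_force: [0.3, -0.0, -0.0]
opening: 1.001
```

Request:
{"fn": "send_rows", "kwargs": {
  "series": [
    {"grip": 1, "dx": -10, "dy": 7, "dz": 0, "turn": 0},
    {"grip": 1, "dx": -10.5, "dy": 7, "dz": 20, "turn": 0},
    {"grip": 1, "dx": 0, "dy": 0, "dz": 30, "turn": 0},
    {"grip": 1, "dx": 0, "dy": 0, "dz": 30, "turn": 0},
    {"grip": 1, "dx": 0, "dy": 0, "dz": 30, "turn": 0},
    {"grip": 1, "dx": 0, "dy": 0, "dz": 20, "turn": 0},
    {"grip": 1, "dx": 0, "dy": 0, "dz": 0, "turn": 0},
    {"grip": 1, "dx": 0, "dy": 0, "dz": 0, "turn": 0}
  ]
}}

```text
clock: 4.8
tool_pos: [0.5674, -0.1691, 0.1089]
eef_rot: [0.761, 0.649, 0.0, 0.0]
contact_force: [0.1, -0.4, 0.3]
opening: 1.002
```

```bash
python3 - <<'E'
from h import *
st=get_state(); print(st["tool_pos"].round(4),np.round(st["eef_rot"],3),np.round(st["q"],2))
s=snapshot("side"); save("s2.png",cv2.resize(s["img"][150:350,270:430],None,fx=3.7,fy=3,interpolation=cv2.INTER_CUBIC) if 0 else cv2.resize(s["img"][160:350,290:430],None,fx=3.1,fy=3.1,interpolation=cv2.INTER_CUBIC))
t=snapshot("top"); save("t2.png",cv2.resize(t["img"][120:260,320:470],None,fx=4,fy=4,interpolation=cv2.INTER_CUBIC))
print(proj(s,st["tool_pos"]),proj(t,st["tool_pos"]))
np.savez("side2.npz",**s);np.savez("top2.npz",**t)
E
```

```text
[ 0.5674 -0.1691  0.1089] [0.761 0.649 0.    0.   ] [ 0.16  0.83  0.1   1.78 -0.14  0.54  0.18]
(np.float64(347.46885517832226), np.float64(240.9169949144411)) (np.float64(384.50955928434865), np.float64(187.5076925130182))
```

View pics/s2.png

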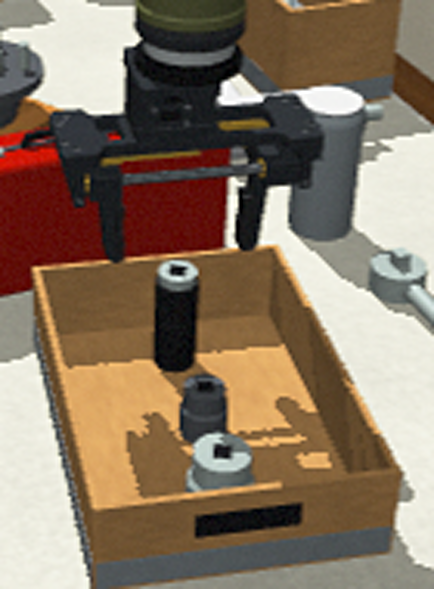

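View pics/t2.png

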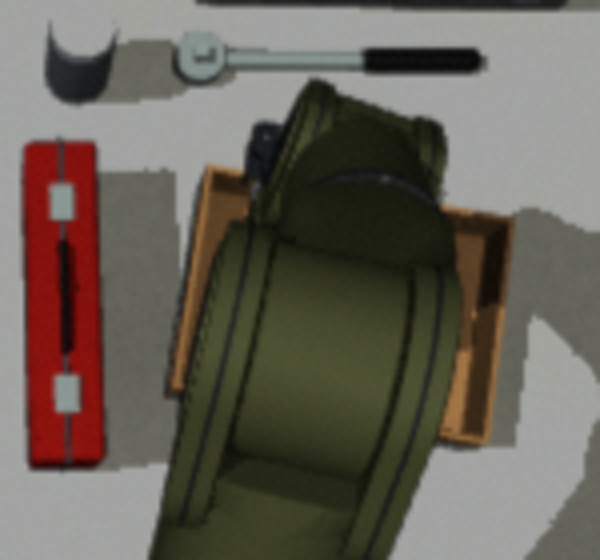

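```bash
python3 - <<'E'
from h import *
s=np.load("side2.npz"); W=cloud(s)
m=(np.hypot(W[...,0]-.567,W[...,1]+.169)<.09)&(W[...,2]>.1)&(W[...,2]<.135)
nc,l,st,ce=cv2.connectedComponentsWithStats(m.astype(np.uint8))
for i in range(1,nc):
    if st[i,4]>8:
        p=W[l==i]; print(st[i,4],ce[i],np.median(p,0).round(4),p.min(0).round(4),p.max(0).round(4))
E
```

```text
73 [369.43835616 235.10958904] [ 0.6139 -0.1859  0.1242] [ 0.61   -0.1913  0.1114] [ 0.624  -0.1684  0.135 ]
65 [326.76923077 239.44615385] [ 0.5159 -0.1702  0.1238] [ 0.5089 -0.1739  0.1113] [ 0.5235 -0.1529  0.135 ]
```

Request:
{"fn": "send_rows", "kwargs": {
  "series": [
    {"grip": 1, "dx": 0, "dy": 0, "dz": 20, "turn": 0},
    {"grip": 1, "dx": 0, "dy": 0, "dz": 20, "turn": 0},
    {"grip": 1, "dx": 0, "dy": 0, "dz": 18, "turn": 0},
    {"grip": 1, "dx": 0, "dy": 0, "dz": 10, "turn": 0},
    {"grip": 1, "dx": 0, "dy": 0, "dz": 0, "turn": 0},
    {"grip": 1, "dx": 0, "dy": 0, "dz": 0, "turn": 0}
  ],
  "force": 25
}}

```text
clock: 5.5
tool_pos: [0.5677, -0.1684, 0.0416]
eef_rot: [0.761, 0.649, 0.0, 0.001]
contact_force: [0.7, 0.1, -0.8]
opening: 1.0
```

Request:
{"fn": "send_rows", "kwargs": {
  "series": [
    {"grip": 0.7, "dx": 0, "dy": 0, "dz": 0, "turn": 0},
    {"grip": 0.5, "dx": 0, "dy": 0, "dz": 0, "turn": 0},
    {"grip": 0.4, "dx": 0, "dy": 0, "dz": 0, "turn": 0},
    {"grip": 0.3, "dx": 0, "dy": 0, "dz": 0, "turn": 0},
    {"grip": 0.3, "dx": 0, "dy": 0, "dz": 0, "turn": 0},
    {"grip": 0.2, "dx": 0, "dy": 0, "dz": 0, "turn": 0},
    {"grip": 0.2, "dx": 0, "dy": 0, "dz": 0, "turn": 0},
    {"grip": 0.2, "dx": 0, "dy": 0, "dz": 0, "turn": 0},
    {"grip": 0.2, "dx": 0, "dy": 0, "dz": 0, "turn": 0}
  ],
  "force": 25
}}

```text
clock: 6.4
tool_pos: [0.5669, -0.1681, 0.0407]
eef_rot: [0.761, 0.649, 0.0, -0.0]
contact_force: [0.7, -0.2, -0.3]
opening: 0.378
```

Request:
{"fn": "send_rows", "kwargs": {
  "series": [
    {"grip": 0.2, "dx": 0, "dy": 0, "dz": -5, "turn": 0},
    {"grip": 0.2, "dx": 0, "dy": 0, "dz": -15, "turn": 0},
    {"grip": 0.2, "dx": 0, "dy": 0, "dz": -25, "turn": 0},
    {"grip": 0.2, "dx": 0, "dy": 0, "dz": -25, "turn": 0},
    {"grip": 0.2, "dx": 0, "dy": 0, "dz": -25, "turn": 0},
    {"grip": 0.2, "dx": 0, "dy": 0, "dz": -25, "turn": 0},
    {"grip": 0.2, "dx": 0, "dy": 0, "dz": -25, "turn": 0},
    {"grip": 0.2, "dx": 0, "dy": 0, "dz": -25, "turn": 0},
    {"grip": 0.2, "dx": 0, "dy": 0, "dz": -20, "turn": 0},
    {"grip": 0.2, "dx": 0, "dy": 0, "dz": -10, "turn": 0},
    {"grip": 0.2, "dx": 0, "dy": 0, "dz": 0, "turn": 0}
  ]
}}

```text
clock: 7.5
tool_pos: [0.5676, -0.1684, 0.2425]
eef_rot: [0.761, 0.649, 0.001, 0.001]
contact_force: [1.1, -0.4, -1.9]
opening: 0.377
```

```bash
python3 - <<'E'
from h import *
st=get_state(); print(st["tool_pos"].round(4),np.round(st["eef_rot"],3),np.round(st["q"],2),st["contact_force"].round(1),st["opening"])
s=snapshot("side"); save("s3.png",cv2.resize(s["img"][130:320,290:430],None,fx=3.1,fy=3.1,interpolation=cv2.INTER_CUBIC))
W=cloud(s); y=np.array([.988,-.153])
m=(np.hypot(W[...,0]-.567,W[...,1]+.168)<.022)&(W[...,2]>.15)&(W[...,2]<.232)
for lo in np.arange(.16,.232,.01):
    k=m&(W[...,2]>lo)&(W[...,2]<=lo+.01); p=W[k]
    if len(p)>3: print(lo.round(2),len(p),p.mean(0).round(4),p.min(0).round(4),p.max(0).round(4))
E
```

```text
[ 0.5676 -0.1684  0.2425] [0.761 0.649 0.001 0.001] [ 0.13  0.64  0.14  1.68 -0.11  0.83  0.16] [ 1.1 -0.4 -1.9] 0.3770994091230782
0.21 61 [ 0.5639 -0.1807  0.215 ] [ 0.551  -0.1879  0.2102] [ 0.5828 -0.1601  0.2199]
0.22 63 [ 0.5631 -0.1809  0.2251] [ 0.5503 -0.1871  0.2202] [ 0.5817 -0.1679  0.2299]
0.23 9 [ 0.5619 -0.1801  0.231 ] [ 0.5519 -0.1858  0.2301] [ 0.5769 -0.1689  0.2317]
```

View pics/s3.png

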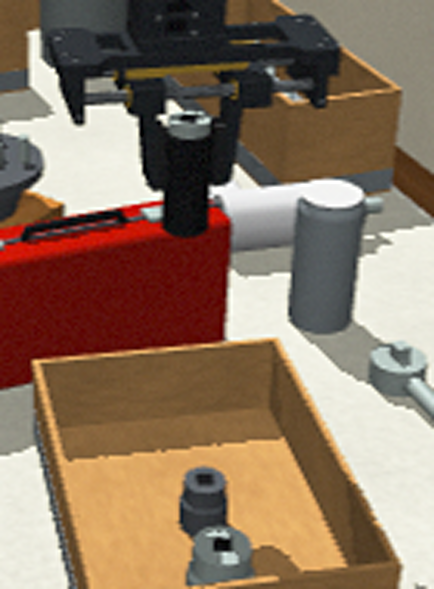

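Request:
{"fn": "send_rows", "kwargs": {
  "series": [
    {"grip": 0.2, "dx": 8, "dy": -3, "dz": 0, "turn": 0},
    {"grip": 0.2, "dx": 16, "dy": -5, "dz": 0, "turn": 0},
    {"grip": 0.2, "dx": 25, "dy": -8, "dz": 0, "turn": 0},
    {"grip": 0.2, "dx": 28, "dy": -9, "dz": 0, "turn": 0},
    {"grip": 0.2, "dx": 28, "dy": -9, "dz": 0, "turn": 0},
    {"grip": 0.2, "dx": 28, "dy": -9, "dz": 0, "turn": 0},
    {"grip": 0.2, "dx": 28, "dy": -9, "dz": 0, "turn": 0},
    {"grip": 0.2, "dx": 28, "dy": -9, "dz": 0, "turn": 0},
    {"grip": 0.2, "dx": 28, "dy": -9, "dz": 0, "turn": 0},
    {"grip": 0.2, "dx": 28, "dy": -9, "dz": 0, "turn": 0},
    {"grip": 0.2, "dx": 28, "dy": -9, "dz": 0, "turn": 0},
    {"grip": 0.2, "dx": 28, "dy": -9, "dz": 0, "turn": 0},
    {"grip": 0.2, "dx": 28, "dy": -9, "dz": 0, "turn": 0},
    {"grip": 0.2, "dx": 28, "dy": -9, "dz": 0, "turn": 0},
    {"grip": 0.2, "dx": 28, "dy": -9, "dz": 0, "turn": 0},
    {"grip": 0.2, "dx": 28, "dy": -9, "dz": 0, "turn": 0},
    {"grip": 0.2, "dx": 25, "dy": -8, "dz": 0, "turn": 0},
    {"grip": 0.2, "dx": 14, "dy": -5, "dz": 0, "turn": 0},
    {"grip": 0.2, "dx": 0, "dy": 0, "dz": 0, "turn": 0},
    {"grip": 0.2, "dx": 0, "dy": 0, "dz": 0, "turn": 0}
  ]
}}

```text
clock: 9.55
tool_pos: [0.4936, 0.3, 0.2403]
eef_rot: [0.761, 0.649, -0.001, 0.0]
contact_force: [0.1, -0.3, -3.8]
opening: 0.376
```

```bash
python3 - <<'E'
from h import *
st=get_state(); print(st["tool_pos"].round(4),np.round(st["eef_rot"],4),np.round(st["q"],2),st["contact_force"].round(1),st["opening"])
d=np.array([.4935,.302])-st["tool_pos"][:2]; q=st["eef_rot"]
from scipy.spatial.transform import Rotation as Ro
R=Ro.from_quat(q).as_matrix(); print("tool d",(R.T@np.r_[d,0]*1000).round(1), "z axis",R[:,2].round(4))
for n in("side","top"):
    s=snapshot(n); np.savez(n+"4.npz",**s); save(n+"4.png",cv2.resize(s["img"][110:230,210:340] if n=="side" else s["img"][120:280,180:340],None,fx=4 if n=="side" else 3.5,fy=4 if n=="side" else 3.5,interpolation=cv2.INTER_CUBIC))
E
```

```text
[0.4936 0.3    0.2403] [ 7.608e-01  6.490e-01 -8.000e-04  4.000e-04] [-0.75  0.63  0.21  1.72 -0.17  0.81 -0.62] [ 0.1 -0.3 -3.8] 0.3763509492283546
tool d [ 1.9 -0.4 -0. ] z axis [-7.0e-04 -1.7e-03 -1.0e+00]
```

View pics/side4.png

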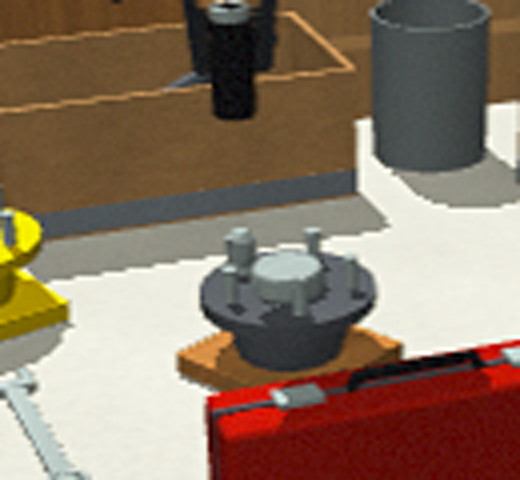

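View pics/top4.png

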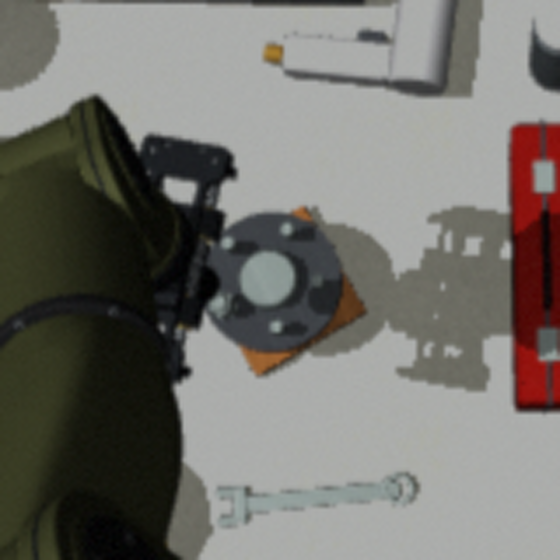

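```bash
cat >> h.py <<'E'
from scipy.optimize import least_squares
def circ(P,r,c0):
    return least_squares(lambda c:np.hypot(P[:,0]-c[0],P[:,1]-c[1])-r,c0,loss="soft_l1",f_scale=.002).x
def band(W,c,rad,z0,z1):
    m=(np.hypot(W[...,0]-c[0],W[...,1]-c[1])<rad)&(W[...,2]>z0)&(W[...,2]<z1); return m
E
python3 - <<'E'
from h import *
for n in("side1","top1","side4","top4"):
    s=np.load(n+".npz"); W=cloud(s)
    m=band(W,(.4935,.3015),.02,.085,.103); p=W[m]
    if len(p)>3:print(n,"nut",len(p),circ(p,.0112,(.4935,.3)).round(4))
    for rad in(13,13.5): pass
    if "4" in n:
        for z0,z1 in((.205,.215),(.215,.225),(.225,.24),(.24,.26)):
            m=band(W,(.494,.300),.024,z0,z1); p=W[m]
            if len(p)>3: print(n,"sock",z0,len(p),circ(p,.017,(.4935,.3)).round(4),p.min(0).round(4),p.max(0).round(4))
# side pixel axis: silhouette of dark socket columns
s=np.load("side4.npz"); g=s["img"][:,:,:].max(2)
for r in range(126,140,3): 
    print(r,g[r,258:280])
s1=np.load("side1.npz"); g=s1["img"].max(2)
for r in range(166,180,1): print(r,s1["img"][r,258:280].max(1))
print([np.round(proj(s,(.4936,.3,z)),1) for z in(.205,.22,.24,.09,.106)])
E
```

```text
side1 nut 39 [0.4949 0.3039]
top1 nut 25 [0.4956 0.3054]
side4 nut 40 [0.4953 0.3043]
side4 sock 0.205 27 [0.4938 0.3008] [0.4774 0.2801 0.2075] [0.511  0.302  0.2149]
side4 sock 0.215 33 [0.4942 0.3   ] [0.4777 0.2802 0.2153] [0.5064 0.3018 0.2248]
side4 sock 0.225 54 [0.4947 0.3006] [0.4779 0.2804 0.225 ] [0.5078 0.3022 0.2396]
side4 sock 0.24 93 [0.4951 0.2997] [0.4725 0.2804 0.2402] [0.5147 0.2989 0.2599]
top4 nut 24 [0.4951 0.3052]
top4 sock 0.205 6 [0.4939 0.3   ] [0.4815 0.2828 0.2076] [0.4976 0.2877 0.2142]
top4 sock 0.215 8 [0.4944 0.3001] [0.48   0.2835 0.2171] [0.5026 0.2916 0.2249]
top4 sock 0.225 11 [0.4939 0.2998] [0.4811 0.2825 0.2256] [0.5052 0.2888 0.2378]
top4 sock 0.24 19 [0.4952 0.2995] [0.4795 0.282  0.2407] [0.5114 0.2925 0.2598]
126 [ 53  29  28  30  25  17  18  23  21  21  27  23  15  17  16  21  26  26
  29  35  74 109]
129 [ 86  72  67  56  44  16  21  20  15  15  17   4  16  19  12  71 147 180
 180 180 180 179]
132 [141 131 108 109  94  30  10  20  23  15  16  18  16  19  14  45  96 112
 113 112 107 113]
135 [103 104 111 109  96  32  18  18   7  12  18  19 
[... 880 characters left out ...]
118 147 159 186]
174 [144 144 142 198 249 249 250 252 228  99 102 100  96  91  76  71 123 175
 209 206 204 202]
175 [246 246 245 244 244 244 247 234 157 100 100  99  97  83  67 103 176 203
 202 202 202 202]
176 [242 242 241 243 245 239 206 167 160 163 145 106  86  81  90 151 207 205
 202 203 206 208]
177 [238 239 241 246 234 150  95 147 213 216 197 117 115 109 110 170 211 205
 206 208 207 205]
178 [239 240 245 235 154 101 105  98 100  95  82  94 112  98  98 145 185 207
 205 206 204 205]
179 [241 243 226 118 100 104 109 106 106 106  88  65  56  58  75 115 130 148
 170 190 199 201]
[array([268.3, 138.7]), array([268.1, 134. ]), array([267.8, 127.7]), array([270., 173.]), array([269.8, 168.4])]
```

```bash
python3 - <<'E'
from h import *
from scipy.optimize import least_squares
def model(p):
    cx,cy,th=p; a=th+np.arange(5)*2*np.pi/5
    return np.c_[cx+.05*np.cos(a),cy+.05*np.sin(a)]
rad=np.array([.0112,.006,.006,.006,.006])
for names in(("side1","side4"),("top1","top4"),("side1","side4","top1","top4")):
    P=[];B=[]
    for n in names:
        W=cloud(np.load(n+".npz")); c0=model((.5206,.2615,2.153))
        for i,c in enumerate(c0):
            p=W[band(W,c,.014 if i else .018,.08,.097 if i==0 else .096)]; P.append((i,p[:,:2]))
        p=W[band(W,(.5206,.2615),.036,.076,.087)]; P.append((5,p[:,:2]))
        
    def f(x):
        M=model(x); r=[]
        for i,p in P:
            if i<5: r.append(np.hypot(*(p-M[i]).T)-rad[i])
            else: r.append(np.hypot(*(p-x[:2]).T)-.029)
        return np.concatenate(r)
    o=least_squares(f,(.5206,.2615,2.153),loss="soft_l1",f_scale=.002)
    print(names,[len(p) for _,p in P],o.x.round(4),"nut",model(o.x)[0].round(4),"rms",np.sqrt(np.mean(o.fun**2)).round(4))
E
```

```text
('side1', 'side4') [33, 18, 20, 18, 12, 46, 33, 20, 20, 20, 12, 44] [0.5217 0.2619 2.142 ] nut [0.4947 0.304 ] rms 0.002
('top1', 'top4') [12, 4, 4, 3, 3, 57, 12, 6, 5, 7, 5, 50] [0.521  0.2636 2.1439] nut [0.4939 0.3056] rms 0.0068
('side1', 'side4', 'top1', 'top4') [33, 18, 20, 18, 12, 46, 33, 20, 20, 20, 12, 44, 12, 4, 4, 3, 3, 57, 12, 6, 5, 7, 5, 50] [0.5215 0.2624 2.1431] nut [0.4944 0.3045] rms 0.0045
```

Request:
{"fn": "send_rows", "kwargs": {
  "series": [
    {"grip": 0.2, "dx": 4.3, "dy": 0, "dz": 5, "turn": 0},
    {"grip": 0.2, "dx": 0, "dy": 0, "dz": 15, "turn": 0},
    {"grip": 0.2, "dx": 0, "dy": 0, "dz": 20, "turn": 0},
    {"grip": 0.2, "dx": 0, "dy": 0, "dz": 20, "turn": 0},
    {"grip": 0.2, "dx": 0, "dy": 0, "dz": 12, "turn": 0},
    {"grip": 0.2, "dx": 0, "dy": 0, "dz": 6, "turn": 0},
    {"grip": 0.2, "dx": 0, "dy": 0, "dz": 0, "turn": 0},
    {"grip": 0.2, "dx": 0, "dy": 0, "dz": 0, "turn": 0},
    {"grip": 0.2, "dx": 0, "dy": 0, "dz": 0, "turn": 0}
  ]
}}

```text
clock: 10.55
tool_pos: [0.4952, 0.3057, 0.1636]
eef_rot: [0.761, 0.649, 0.001, 0.0]
contact_force: [-0.3, 0.1, -1.6]
opening: 0.378
```

```bash
cat > chk.py <<'E'
from h import *
import sys; k=sys.argv[1]
from scipy.spatial.transform import Rotation as Ro
st=get_state(); tp=st["tool_pos"]; print(tp.round(4),st["contact_force"].round(1),st["opening"],Ro.from_quat(st["eef_rot"]).as_matrix()[:,2].round(4))
s=snapshot("side"); np.savez("side%s.npz"%k,**s); save("side%s.png"%k,cv2.resize(s["img"][130:220,230:330],None,fx=6,fy=6,interpolation=cv2.INTER_CUBIC))
W=cloud(s); b=tp[2]-.0357
print("nut",circ(W[band(W,(.4945,.304),.018,.08,.097 if 0 else .101)],.0112,(.4945,.304)).round(4))
for z0 in(b,b+.01,b+.02,b+.03):
    p=W[band(W,tp[:2],.024,z0+.002,z0+.012)]
    print("sock",(z0-b).round(3),len(p),circ(p,.017,tp[:2]).round(4))
p=W[band(W,tp[:2],.022,b-.008,b+.02)]; print("sock low z pct",np.percentile(p[:,2],[0,2,5]).round(4))
print("proj tcp axis",[np.round(proj(s,(tp[0],tp[1],z)),1) for z in(.09,.106,b,b+.05)])
E
python3 chk.py 5
```

```text
[0.4952 0.3057 0.1636] [-0.3  0.1 -1.6] 0.3777055913117182 [ 0.0016  0.0011 -1.    ]
nut [0.4939 0.3047]
sock 0.0 30 [0.4967 0.3055]
sock 0.01 32 [0.4963 0.3063]
sock 0.02 31 [0.496  0.3062]
sock 0.03 36 [0.4965 0.3048]
sock low z pct [0.1304 0.1311 0.1318]
proj tcp axis [array([270.1, 172.2]), array([269.9, 167.6]), array([269.6, 161.2]), array([268.8, 146.3])]
```

View pics/side5.png

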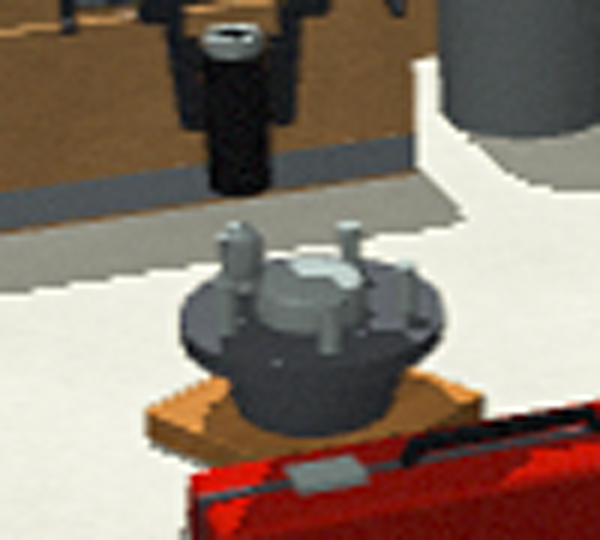

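Request:
{"fn": "send_rows", "kwargs": {
  "series": [
    {"grip": 0.2, "dx": -1.3, "dy": -0.6, "dz": 3, "turn": 0},
    {"grip": 0.2, "dx": 0, "dy": 0, "dz": 5, "turn": 0},
    {"grip": 0.2, "dx": 0, "dy": 0, "dz": 3.5, "turn": 0},
    {"grip": 0.2, "dx": 0, "dy": 0, "dz": 0, "turn": 0},
    {"grip": 0.2, "dx": 0, "dy": 0, "dz": 0, "turn": 0},
    {"grip": 0.2, "dx": 0, "dy": 0, "dz": 0, "turn": 0},
    {"grip": 0.2, "dx": 0, "dy": 0, "dz": 0, "turn": 0}
  ]
}}

```text
clock: 11.3
tool_pos: [0.4939, 0.3043, 0.1513]
eef_rot: [0.761, 0.649, 0.0, 0.0]
contact_force: [-0.2, -0.5, -3.2]
opening: 0.378
```

```bash
cat > chk2.py <<'E'
from h import *
import sys; k=sys.argv[1]
TP=[];I=[];D=[]
for i in range(8):
    s=snapshot("side"); TP.append(get_state()["tool_pos"]); I.append(s["img"].astype(float)); D.append(s["depth"])
tp=np.mean(TP,0); print("tcp",tp.round(4),np.std(TP,0).round(4)); b=tp[2]-.0357
N=[];S=[];
for d in D:
    t=dict(s); t["depth"]=d; W=cloud(t)
    N.append(circ(W[band(W,(.4945,.304),.018,.08,.100)],.0112,(.4945,.304)))
    S.append(circ(W[band(W,tp[:2],.024,b+.003,b+.035)],.017,tp[:2]))
print("nut",np.mean(N,0).round(4),"sock",np.mean(S,0).round(4))
im=np.mean(I,0).astype(np.uint8); save("side%s.png"%k,cv2.resize(im[130:200,240:310],None,fx=8,fy=8,interpolation=cv2.INTER_CUBIC))
g=im.max(2); 
for r in range(150,180): print(r,g[r,260:280])
print("proj",[np.round(proj(s,(tp[0],tp[1],z)),1) for z in(.09,.106,b,b+.05)])
# frontmost bottom rim pixel
c=-s["R"].T@s["t"]; v=(tp-c)[:2]; v/=np.hypot(*v); print("front rim px",np.round(proj(s,(tp[0]-.017*v[0],tp[1]-.017*v[1],b)),1))
st=get_state(); print(st["clock"],st["contact_force"].round(1),st["opening"])
E
python3 chk2.py 6
```

```text
tcp [0.4938 0.3043 0.1513] [0. 0. 0.]
nut [0.4948 0.3043] sock [0.4949 0.3043]
150 [28 30 27 25 16 18 16 17 17 16 13 17 15 13 17 27 25 30 32 80]
151 [28 29 25 24 18 16 16 17 18 14 15 14 11 11 14 25 26 29 31 78]
152 [31 28 25 23 18 15 19 15 16 15 14 13 13 12 19 27 26 27 30 80]
153 [27 27 23 23 17 16 17 17 18 15 15 18 13 11 14 24 26 25 31 76]
154 [ 33  28  26  23  15  15  17  15  15  16  16  14  14  14  13  23  26  33
  80 118]
155 [76 35 24 25 20 16 15 16 18 16 16 12 12 11 32 65 84 95 84 88]
156 [115 115 116 104  51  14  17  15  18  17  15  11  16   9  40  75  85  82
  82  82]
157 [119  99  97  85  41  15  16  16  16  16  17  13  11  12  38  73  84  82
  80  81]
158 [88 88 88 79 41 16 16 17 14 19 16 16 15  9 39 72 85 80 81 81]
159 [86 87 88 78 38 12 18 15 17 17 18 14 13  9 27 62 84 82 81 81]
160 [86 87 89 78 40 12 14 16 17 16 15 14 16 12 26 61 84 81 81 80]
161 [ 86  86  88  83  58  13  16  17  18  15  16  16  14  10  26  68  97  93
  95 105]
162 [ 87  87  87  83  56  13  13  17  17  17  16  16  12  11  41 101 139 142
 145 150]
163 [ 85  83  91  91  58  11  16  17  16  15  17  17  14  
[... 887 characters left out ...]
1
 160 187]
174 [142 198 249 249 249 253 229  97 100  98  96  91  75  77 102 111 113 154
 208 207]
175 [244 244 243 244 247 236 156  97  99  99  95  83  70  80 110 116 114 110
 155 212]
176 [242 242 245 241 207 154 100 114  97  89  87  82  80  91 117 117 117 116
 116 115]
177 [241 244 234 151  94 102 123 119 115 104 115 113  91 101 119 117 118 120
 117 117]
178 [244 235 154  98 103 103 105 103  89  94 112  99  86 104 120 121 117 117
 119 117]
179 [225 119 100 105 108 107 109 108  89  65  57  57  72 101 116 119 126 126
 125 125]
proj [array([269.8, 172.4]), array([269.6, 167.8]), array([269.4, 165. ]), array([268.7, 150.2])]
front rim px [269.5 167.2]
11.7 [-0.5  0.3 -2. ] 0.37701727830444426
```

View pics/side6.png

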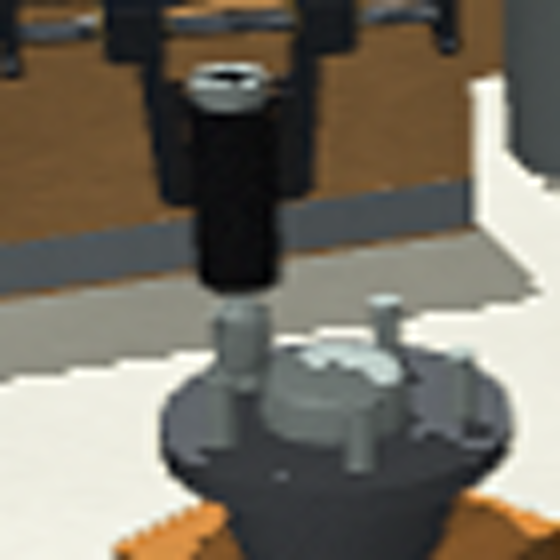

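```bash
python3 - <<'E'
from h import *
st=get_state(); print(st["clock"],st["tool_pos"].round(4),np.abs(st["qd"]).max(),st["opening"]); print(finish_job())
E
```

```text
11.7 [0.4938 0.3043 0.1512] 0.001782406556780309 0.37701727830444426
the job is handed in; nothing more can be done
None
```

The wheel-nut socket is held upright and still over the dark hub's only nut, and I handed the job in at 11.7 s. I gripped it at 25 N, lifted it out of the carton and carried it over the case with about 65 mm of clearance. No contact force above about 4 N showed in any reading, which is roughly the socket's own weight.

What the last checks showed:
- **Centring:** averaged circle fits in the side camera put the socket axis at (0.4949, 0.3043) and the nut at (0.4948, 0.3043). The outlines in the picture disagree by about 0.3 pixel, under 1 mm sideways. In the carton and before the final lowering, the top camera read 1–2 mm differently in y.
- **Gap:** the tool height gives about 9.6 mm between the socket's open end and the nut. The picture suggests about 11 mm, after allowing for the 2 mm calibration offset. Both are close to one centimetre, with no contact.
- **Hold:** the opening is steady at 0.377 (33 mm on a 34 mm tube), and the joints are still.
- **Other things:** the short and fat sockets were still standing in place after the lift. I did not re-check them or the other tools at the end.

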